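# Load the test pads with salvaged power-supply parts

## Robot

A 7-joint arm with a two-finger parallel gripper is mounted at the origin on the work surface. World frame = base frame: x ahead of the robot, y to its left, z up, the work surface at z = 0. Lengths are in m, angles in rad, forces in N, time in s.
With the tool pointing down it reaches from about 0.35 to 0.775 m from the base axis. Payload 3.1 kg.
Tool frame: the origin (TCP) lies at the very end of the fingers, on their centre line; the grasp point (between the pads) lies 19 mm behind it; z points along the fingers, y is the line along which they close (so a half turn about z gives the same grasp; the last joint's range is limited). The gripper opens to 85 mm and grips with 20 to 120 N. Pads are 22 mm wide; open, the fingers measure 114 mm over their backs; the gripper's body (76 mm by 85 mm) begins 54 mm behind the grasp point. The pads swing forward as they close: fully open they stand 13 mm farther back than shut.
Start: joints at [-1.203, 0.311, 0.014, 1.512, -0.004, 1.319, -0.027], TCP at [0.219, 0.504, 0.231] pointing down, gripper open.
Joint ranges: [-2.7, 2.7], [-0.3, 1.91], [-1.27, 1.3], [0.12, 2.57], [-1.44, 4.58], [0.2, 2.03], [-3.05, 3.05]. Speed limits (rad/s): [2.79, 2.79, 3.14, 3.14, 3.14, 3.14, 3.14].

## Interface

Orientations are given as a rotation vector (axis times angle).
In Python, from plant import bot gives the robot as it stands.
- The arm moves only by the tool drive_tool, never from a script. Its argument "moves" is a list of rows, each an object of numbers: "grip": the finger opening in mm, from 0 to 85.4; "dx", "dy", "dz": the shift along the tool's x, y, z in mm; "twist": the turn about the tool's z in units of 5 degrees (1.0 is 5 degrees). In form: [{"grip": .., "dx": .., "dy": .., "dz": .., "twist": ..}, ...]. A call has 1 to 10 rows; each row shifts and turns the commanded pose from where the row before left it, along the tool's axes as they then stand; what a row does not reach is not made up. A row lasts 1/12 s, in which the tool goes at most 41.7 mm and 7.16 degrees, less where a joint would pass 70% of its speed; a pose out of reach is approached as far as the arm can. A call is refused whole if a number of a shift passes 41.7 or a number of a turn 1, either way. A call with a gripper value outside its range is refused whole. The fingers move at their own pace and stop on an object; "force" is the grip in N (left out, the last holds). Time passes only in rows, so rows that do not move let the fingers close. It gives the time, the measured TCP pose, the force, the opening and the grip force at its end, in the units of the state.
- bot.sense(): the state, without advancing time (a new reading comes with each control period).
- bot.camera(name): name is "scene" or "top" or "wrist"; returns (picture, depth): 384x512x3 uint8, blue, green, red; 384x512 float32, m along the optical axis (not along the pixel's ray), 0 where there is no reading.
- bot.calibration(name): a dict with "fov_y" (degrees; the focal length in pixels is half the picture's height over the tangent of half this angle, whatever the lens; pixels are square), "cx", "cy" (the principal point, pixels), "rvec" (rotation vector, rad) and "tvec" (3), from world to camera coordinates, as OpenCV has them. Camera axes: x right, y down, z forward; pixel columns grow to the right and rows downward; lengths in m; the calibration is good to about 2 mm. A picture is of the moment at which its call begins: read the wrist's pose just before it. calibration takes no time and is no camera call; for the wrist camera it gives the pose at the moment of the call.
- bot.close_job(): hands the job in; it is judged then, once.
The state is a dict: "t": time; "joint_pos": joint angles; "qd": joint speeds; "joint_efforts": joint torques, N m; "tcp_pos": TCP position; "orientation": TCP orientation; "ft_force": force on the tool from outside, world axes, zero at the start; "wrist_torque": the same for the moment, N m; "width": finger opening in m; "finger_force": force on a finger pad.
Only numpy, scipy, OpenCV 4.12 (cv2) and the standard library are available. Lean on these libraries where they do the work, as an engineer would, in place of code of your own. Each camera call takes 0.05 s, during which the arm holds its last target. There are 200 camera calls.

## Task

Load the test pads on the repair bench: stand the large blue capacitor, the small black capacitor, the transformer and the heat sink each upright on the white pad printed with its own footprint, centred on the print, with the transformer and heat sink turned square to theirs. Set each part down gently, do not drop it, let go of everything, and leave the solder reel and the screwdriver where they lie.

Things in the scene. Friction and masses are not known exactly. Their poses are not given: they have to be found in the camera images.
- big_cap_center (a point): Large electrolytic capacitor, a plain cylinder standing upright: blue sleeve with one narrow white stripe, bare aluminium top; diameter 36 mm, height 52 mm, about 0.07 kg. The point is its centre, 26 mm above its underside; z runs along the can, up.
- small_cap_center (a point): Small electrolytic capacitor, a plain cylinder standing upright: black sleeve with one narrow white stripe, bare aluminium top; diameter 25 mm, height 44 mm, about 0.04 kg. The point is its centre, 22 mm above its underside; z runs along the can, up.
- transformer_center (a point): Mains transformer standing upright: dark steel laminated core 66 (x) x 26 (y) mm, 54 mm high, on a bright steel foot plate 66 x 40 x 4 mm, with a yellow-taped coil 42 (x) x 44 (y) mm bulging out of both long sides from 11 to 47 mm above the underside; about 0.45 kg. Grip it across the coil (44 mm wide, along y). The point is its centre, 27 mm above its underside; x along the long side, z up.
- heatsink_center (a point): Aluminium heat sink, upright fins running lengthwise: 80 (x) x 38 (y) x 44 (z) mm, about 0.18 kg; grip it across the 38 mm width (along y) on the flat outer fins. The point is its centre, 22 mm above its underside; x along the fins, z up.
- big_cap_pad_top (a point): Test pad of the large capacitor: white plate 85 x 85 x 6 mm fixed to the bench, printed in its middle with a filled blue disc of 36 mm diameter. The point is the middle of the print, on the plate's flat top face (6 mm above the bench); z up; any turn of the part about the vertical is right.
- small_cap_pad_top (a point): Test pad of the small capacitor: white plate 85 x 85 x 6 mm fixed to the bench, printed in its middle with a filled black disc of 25 mm diameter. The point is the middle of the print, on the plate's flat top face (6 mm above the bench); z up; any turn of the part about the vertical is right.
- transformer_pad_top (a point): Test pad of the transformer: white plate 110 (x) x 80 (y) x 6 mm fixed to the bench, printed in its middle with a yellow rectangle 66 (x) x 44 (y) mm with a dark lengthwise band. The point is the middle of the print, on the plate's flat top face (6 mm above the bench); z up, x along the print's long side; either way round is right.
- heatsink_pad_top (a point): Test pad of the heat sink: white plate 115 (x) x 80 (y) x 6 mm fixed to the bench, printed in its middle with a rectangle 80 (x) x 38 (y) mm of grey and dark lengthwise stripes. The point is the middle of the print, on the plate's flat top face (6 mm above the bench); z up, x along the print's long side; either way round is right.
- spool_center (a point): Bystander, leave alone: orange reel of bright solder standing on end, diameter 54 mm, height 45 mm. The point is its centre.
- screwdriver: Bystander, leave alone: red-handled screwdriver 180 mm long lying on the bench. The origin is on the bench under its middle; x points along it from handle to tip.

How it is judged:
By the outcome, as a careful person would: the job done as asked, in the order asked, and still so for the second after the job is handed in, with the robot touching nothing.
It also fails if it takes over 106 s, if anything falls off the work surface, if the arm or the gripper's body presses on something with over 40 N, if the wrist force passes 120 N, or if a joint passes its speed limit or range.

## Working session

There is one attempt and no reset: what is moved stays moved. The work goes in short steps, Python scripts to look and compute and a tool call to move; the robot and the scene stay as the last step left them, time stands still between calls to the robot, and variables do not carry over. Pictures are saved under pics/ and viewed, at most 14 in all, crops included, and the job is handed in when it is done.

Besides the shell and the picture viewer there is one more tool, called as name(argument=value, ...) on one line, values as JSON. drive_tool: Moves the arm, as the interface text tells. Its arguments: {"type":"object","properties":{"moves":{"type":"array","items":{"type":"object","properties":{"grip":{"type":"number"},"dx":{"type":"number"},"dy":{"type":"number"},"dz":{"type":"number"},"twist":{"type":"number"}}}},"force":{"type":"number"}},"required":["moves"]}

```bash
mkdir -p pics; ls
cat > h.py <<'E'
import numpy as np,cv2
from plant import bot
def K(c):
    f=192/np.tan(np.radians(c['fov_y'])/2); return np.array([[f,0,c['cx']],[0,f,c['cy']],[0,0,1]])
def snap(name,tag):
    c=bot.calibration(name); p,d=bot.camera(name); cv2.imwrite(f'pics/{tag}.png',p)
    np.savez(f'pics/{tag}.npz',p=p,d=d,K=K(c),r=np.array(c['rvec'],float),t=np.array(c['tvec'],float)); return p,d
def load(tag):
    z=np.load(f'pics/{tag}.npz'); return z['p'],z['d'],z['K'],cv2.Rodrigues(z['r'])[0],z['t']
def onplane(tag,u,v,zp):
    p,d,k,R,t=load(tag); ray=R.T@np.linalg.solve(k,[u,v,1]); C=-R.T@t
    return C+ray*(zp-C[2])/ray[2]
def cloud(tag):
    p,d,k,R,t=load(tag); v,u=np.mgrid[:384,:512]; x=np.stack([(u-k[0,2])/k[0,0]*d,(v-k[1,2])/k[1,1]*d,d],-1)
    return (x-t)@R
E
python3 - <<'E'
from h import *
for n in('scene','top','wrist'):
    print(n,bot.calibration(n)); snap(n,n+'0')
a=cv2.imread('pics/scene0.png');b=cv2.imread('pics/top0.png')
cv2.imwrite('pics/top0b.png',cv2.resize(b,(800,600)))
print(bot.sense())
E
```

```text
pics
scene {'fov_y': 52.4253213091781, 'cx': 256.078807071333, 'cy': 197.64390649352686, 'rvec': array([ 0.67302602,  2.58661884, -1.17086574]), 'tvec': array([ 0.42088017, -0.12599447,  1.53809196])}
top {'fov_y': 49.438121634907276, 'cx': 253.3592626530446, 'cy': 190.4419641915941, 'rvec': array([ 2.1827348 , -2.20102221,  0.09658678]), 'tvec': array([-0.00482539,  0.51274691,  1.4376912 ])}
wrist {'fov_y': 61.740481704586266, 'cx': 258.1618384284327, 'cy': 192.65636824363912, 'rvec': array([-2.42816742, -1.59366651, -0.21691424]), 'tvec': array([-0.54915939, -0.03546602,  0.37717589])}
{'t': 0.15, 'joint_pos': array([-1.20269469,  0.31154354,  0.01397542,  1.51268311, -0.0044316 ,
        1.31918356, -0.02721298]), 'qd': array([-0.00095772, -0.00178503, -0.00059487, -0.00177692, -0.00062051,
       -0.00169193, -0.00069392]), 'joint_efforts': array([ 3.28501164e-04, -3.80276585e+01,  1.46338809e-01, -2.30849469e+01,
        1.23729664e-02,  9.69799643e-03, -1.51018594e-05]), 'tcp_pos': array([0.21888317, 0.50397445, 0.23047196]), 'orientation': array([-6.39041571e-01, -3.07558119e+00,  2.76030433e-03]), 'ft_force': array([-0.52298688, -0.30192644, -0.66144628]), 'wrist_torque': array([ 0.04534764,  0.05480522, -0.04136256]), 'finger_force': 0.0, 'width': 0.08554657466166754}
```

View pics/top0b.png

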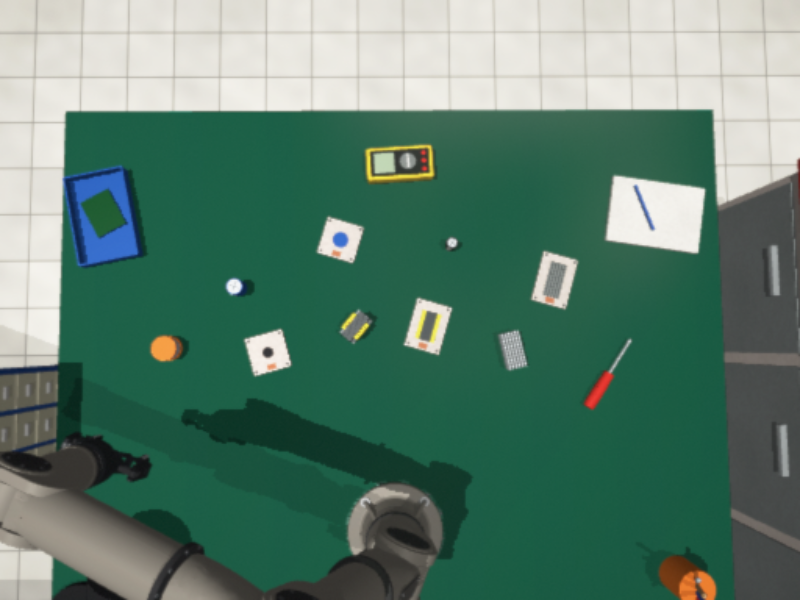

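View pics/scene0.png

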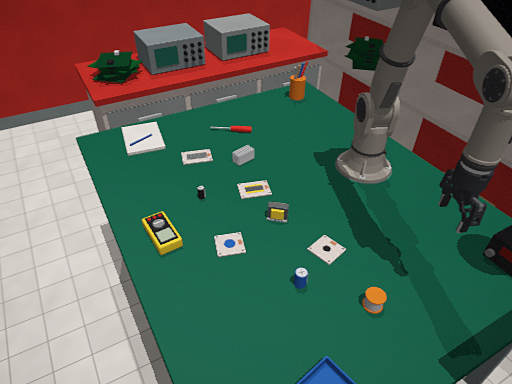

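The top view (800x600) shows the blue cap at (236,287), the black cap at (452,243), the transformer at (356,326) and the heat sink at (513,350). The pads are at (340,240) big cap, (268,353) small cap, (428,326) transformer and (555,280) heat sink. The reel is at (166,348) and the screwdriver at (608,375). The scene view shows the same layout, with all the parts upright.

Run:
```python
from h import *
X=cloud('top0'); p=load('top0')[0]
pts=dict(big=(236,287),small=(452,243),tr=(356,326),hs=(513,350),spool=(166,348))
for n,(u,v) in pts.items():
    u,v=int(u*.64),int(v*.64); W=X[v-22:v+22,u-22:u+22].reshape(-1,3)
    zt=np.percentile(W[:,2],99.5); M=W[W[:,2]>max(.02,zt-.012)]
    r=cv2.minAreaRect((M[:,:2]*1000).astype(np.float32)); print(n,zt.round(3),len(M),np.round(M.mean(0),3),r)
for n,(u,v) in dict(Pbig=(340,240),Psmall=(268,353),Ptr=(428,326),Phs=(555,280)).items():
    u,v=int(u*.64),int(v*.64); s=np.s_[v-25:v+25,u-25:u+25]
    m=(p[s].min(-1)>130).astype(np.uint8); n_,l,st,_=cv2.connectedComponentsWithStats(m); i=1+st[1:,4].argmax()
    vv,uu=np.nonzero(l==i); Q=np.array([onplane('top0',a+u-25,b+v-25,.006)[:2] for a,b in zip(uu,vv)])
    print(n,cv2.minAreaRect((Q*1000).astype(np.float32)),'depth z',np.median(X[s][l==i][:,2]).round(4))
# cross-check from scene view
for n,(u,v,z) in dict(big=(301,272,.052),small=(201,188,.044),spool=(375,294,.045),Pbig=(230,244,.006),Psmall=(327,249,.006),Ptr=(255,189,.006),Phs=(197,157,.006)).items(): print(n,onplane('scene0',u,v,z).round(3))
print(cv2.Rodrigues(bot.sense()['orientation'])[0].round(3))
c=bot.calibration('wrist');R=cv2.Rodrigues(c['rvec'])[0];T=cv2.Rodrigues(bot.sense()['orientation'])[0]
print('cam in tool',T.T@(-R.T@c['tvec']-bot.sense()['tcp_pos']),'\n',(R@T).round(3))
```

```text
big 0.058 93 [0.531 0.326 0.129] ((468.1752014160156, 190.3836669921875), (371.59539794921875, 35.20980453491211), 65.53456115722656)
small 0.048 46 [ 0.603 -0.113  0.231] ((527.77978515625, -57.37035369873047), (22.99484634399414, 279.1789245605469), 54.66741180419922)
tr 0.06 183 [0.449 0.08  0.085] ((428.28466796875, 67.91154479980469), (94.71745300292969, 66.58488464355469), 33.589385986328125)
hs 0.052 149 [ 0.396 -0.249  0.121] ((381.8785400390625, -138.55514526367188), (80.18254089355469, 298.6820068359375), 5.582370758056641)
spool 0.052 198 [0.406 0.478 0.103] ((404.7846374511719, 268.7674560546875), (509.5531921386719, 50.695533752441406), 89.7480697631836)
Pbig ((647.4755249023438, 117.22142028808594), (86.56446838378906, 85.0593032836914), 72.79781341552734) depth z 0.007
Psmall ((394.3399353027344, 279.7138671875), (85.3453369140625, 86.3604507446289), 15.400761604309082) depth z 0.0067
Ptr ((450.1539306640625, -79.34624481201172), (81.69461059570312, 109.64620971679688), 73.58513641357422) depth z 0.0064
Phs ((552.333984375, -368.2507629394531), (80.4994125366211, 114.587890625), 73.75167846679688) depth z 0.0069
big [0.539 0.347 0.052]
small [ 0.632 -0.127  0.044]
spool [0.405 0.498 0.045]
Pbig [0.646 0.123 0.006]
Psmall [0.394 0.285 0.006]
Ptr [ 0.447 -0.072  0.006]
Phs [ 0.553 -0.357  0.006]
[[-0.917  0.398 -0.001]
 [ 0.398  0.917 -0.002]
 [-0.    -0.002 -1.   ]]
cam in tool [ 6.77621182e-02  1.16398090e-04 -1.41507845e-01] 
 [[ 0.     1.    -0.   ]
 [-0.963  0.    -0.27 ]
 [-0.27   0.     0.963]]
```

```bash
cat >> h.py <<'E'
def rel(x,y,z=None,yaw=None):
    "tool-frame move in mm to the world target; yaw = wanted direction (deg) of tool y in world, mod 180"
    s=bot.sense(); T=cv2.Rodrigues(s['orientation'])[0]; p=s['tcp_pos']
    d=T.T@(np.array([x,y,p[2] if z is None else z])-p)*1000
    cur=np.degrees(np.arctan2(T[1,1],T[0,1])); out=''
    if yaw is not None:
        e=(yaw-cur+90)%180-90; out=f'twist units {-e/5:.2f} (j7 now {s["joint_pos"][6]:.2f})'
    print('t',round(s['t'],2),'tcp',p.round(4),'yaw',cur.round(1),'move',d.round(1),out)
def top(tag,u,v,h,zlo,zhi):
    X=cloud(tag)[max(v-h,0):v+h,max(u-h,0):u+h].reshape(-1,3); M=X[(X[:,2]>zlo)&(X[:,2]<zhi)]
    r=cv2.minAreaRect((M[:,:2]*1000).astype(np.float32)); print(len(M),np.median(M[:,2]).round(4),np.round(M.mean(0),4),r)
E
python3 - <<'E'
from h import *
for n,u,v,lo,hi in(('big',236,287,.045,.065),('small',452,243,.035,.06),('tr',356,326,.04,.065),('hs',513,350,.035,.06),('spool',166,348,.035,.06)):
    print(n);top('top0',int(u*.64),int(v*.64),22,lo,hi)
rel(.535,.345,.2)
E
```

```text
big
89 0.0522 [0.5383 0.3436 0.0526] ((538.8141479492188, 343.6127624511719), (32.883235931396484, 33.527103424072266), 43.3040885925293)
small
40 0.0446 [ 0.6329 -0.1322  0.0447] ((632.8692626953125, -132.76495361328125), (21.602127075195312, 21.410985946655273), 1.5734773874282837)
tr
216 0.0531 [0.4501 0.0816 0.0525] ((450.14263916015625, 81.61470794677734), (43.78240966796875, 65.9084701538086), 50.02177429199219)
hs
178 0.0436 [ 0.3944 -0.2647  0.0432] ((394.6475830078125, -264.8760681152344), (79.70439147949219, 39.53914260864258), 12.507383346557617)
spool
203 0.0452 [0.4058 0.4972 0.0451] ((405.71435546875, 498.0230712890625), (50.99049758911133, 52.46029281616211), 1.5608123540878296)
t 0.15 tcp [0.2189 0.504  0.2305] yaw 66.5 move [-353.3  -19.8   30.5]
```

drive_tool(moves=[{"dx": -36,"dy": -2,"dz": 4},{"dx": -36,"dy": -2,"dz": 4},{"dx": -36,"dy": -2,"dz": 4},{"dx": -36,"dy": -2,"dz": 4},{"dx": -36,"dy": -2,"dz": 4},{"dx": -36,"dy": -2,"dz": 4},{"dx": -36,"dy": -2,"dz": 4},{"dx": -36,"dy": -2,"dz": 3},{"dx": -36,"dy": -2,"dz": 0},{"dx": -30,"dy": -2,"dz": 0}], force=25)

```text
invalid input
```

drive_tool(moves=[{"dx": 0},{"dx": 0},{"dx": 0}])

```text
invalid input
```

Run:
```python
from h import *
snap('wrist','w1'); rel(.5385,.3436,.05)
top('w1',256,192,256,.045,.065)
```

```text
t 0.2 tcp [0.2189 0.5041 0.2306] yaw 66.5 move [-357.   -19.7  180.7] 
82 0.0452 [0.4051 0.5023 0.0452] ((403.1421813964844, 500.73162841796875), (50.32303237915039, 49.908447265625), 16.38801383972168)
```

View pics/w1.png

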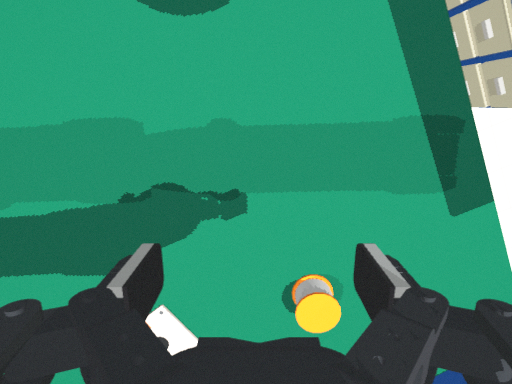

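The moves were refused, so the arm hasn't moved and this is still the start view, with the reel at (318,310). I'll fill in every field.

drive_tool(moves=[{"grip": 85,"dx": -36,"dy": -2,"dz": 4,"twist": 0},{"grip": 85,"dx": -36,"dy": -2,"dz": 4,"twist": 0},{"grip": 85,"dx": -36,"dy": -2,"dz": 4,"twist": 0},{"grip": 85,"dx": -36,"dy": -2,"dz": 4,"twist": 0},{"grip": 85,"dx": -36,"dy": -2,"dz": 4,"twist": 0},{"grip": 85,"dx": -36,"dy": -2,"dz": 4,"twist": 0},{"grip": 85,"dx": -36,"dy": -2,"dz": 4,"twist": 0},{"grip": 85,"dx": -36,"dy": -2,"dz": 3,"twist": 0},{"grip": 85,"dx": -36,"dy": -2,"dz": 0,"twist": 0},{"grip": 85,"dx": -30,"dy": -2,"dz": 0,"twist": 0}], force=25)

```text
t: 1.03
tcp_pos: [0.5381, 0.3427, 0.1995]
orientation: [0.642, 3.075, -0.003]
ft_force: [0.1, -0.1, 0.2]
width: 0.0852
finger_force: 0.0
```

Run:
```python
from h import *
snap('wrist','w2'); rel(.5385,.3436,.05)
top('w2',256,192,256,.045,.065)
```

```text
t 1.08 tcp [0.5449 0.3364 0.1993] yaw 65.9 move [ 10.1   4.4 149.2] 
1146 0.0513 [0.537  0.3457 0.0512] ((495.9089050292969, 235.801025390625), (272.8135986328125, 35.785221099853516), 69.27249145507812)
```

View pics/w2.png

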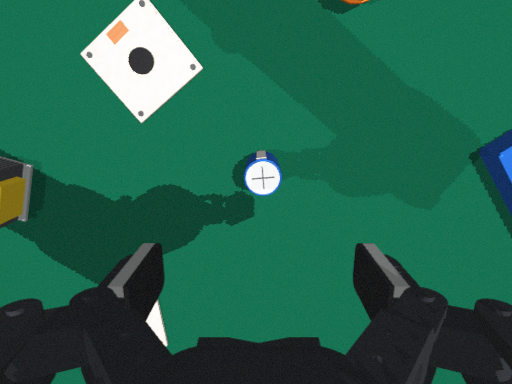

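drive_tool(moves=[{"grip": 85,"dx": 10,"dy": 4,"dz": 35,"twist": 0},{"grip": 85,"dx": 0,"dy": 0,"dz": 25,"twist": 0},{"grip": 85,"dx": 0,"dy": 0,"dz": 0,"twist": 0},{"grip": 85,"dx": 0,"dy": 0,"dz": 0,"twist": 0}], force=25)

```text
t: 1.42
tcp_pos: [0.5268, 0.3522, 0.1386]
orientation: [-0.638, -3.073, 0.005]
ft_force: [0.4, 1.0, -0.2]
width: 0.0852
finger_force: 0.0
```

Run:
```python
from h import *
snap('wrist','w3'); 
X=cloud('w3'); p=load('w3')[0]
m=((X[...,2]>.045)&(X[...,2]<.06)&(abs(X[...,0]-.5385)<.03)&(abs(X[...,1]-.344)<.03))
M=X[m]; print(len(M),np.median(M[:,2]),cv2.minEnclosingCircle((M[:,:2]*1000).astype(np.float32)),M.mean(0))
for z in(.052,):print(onplane('w2',263,177,z))
c=cv2.minEnclosingCircle((M[:,:2]).astype(np.float32))[0]
rel(*c,.014)
```

```text
1688 0.05130129913389963 ((537.869873046875, 347.2383117675781), 18.280254364013672) [0.53724651 0.34767943 0.05113086]
[0.5383155  0.34750172 0.052     ]
t 1.47 tcp [0.5284 0.3528 0.1408] yaw 66.5 move [-10.9  -1.4 126.8]
```

drive_tool(moves=[{"grip": 70,"dx": -6,"dy": -1,"dz": 20,"twist": 0},{"grip": 70,"dx": -5,"dy": 0,"dz": 30,"twist": 0},{"grip": 70,"dx": 0,"dy": 0,"dz": 35,"twist": 0},{"grip": 70,"dx": 0,"dy": 0,"dz": 25,"twist": 0},{"grip": 70,"dx": 0,"dy": 0,"dz": 10,"twist": 0},{"grip": 70,"dx": 0,"dy": 0,"dz": 4,"twist": 0},{"grip": 70,"dx": 0,"dy": 0,"dz": 0,"twist": 0},{"grip": 70,"dx": 0,"dy": 0,"dz": 0,"twist": 0}], force=25)

```text
t: 2.13
tcp_pos: [0.5399, 0.3487, 0.019]
orientation: [0.638, 3.072, 0.005]
ft_force: [-0.7, -0.2, 0.4]
width: 0.07
finger_force: 0.0
```

Run:
```python
from h import *
rel(.5378,.3473,.014)
```

```text
t 2.13 tcp [0.5399 0.3487 0.019 ] yaw 66.5 move [ 1.3 -2.2  5. ]
```

drive_tool(moves=[{"grip": 70,"dx": 1,"dy": -2,"dz": 3,"twist": 0},{"grip": 25,"dx": 0,"dy": 0,"dz": 0,"twist": 0},{"grip": 25,"dx": 0,"dy": 0,"dz": 0,"twist": 0},{"grip": 25,"dx": 0,"dy": 0,"dz": 0,"twist": 0},{"grip": 25,"dx": 0,"dy": 0,"dz": 0,"twist": 0},{"grip": 25,"dx": 0,"dy": 0,"dz": 0,"twist": 0},{"grip": 25,"dx": 0,"dy": 0,"dz": 0,"twist": 0},{"grip": 25,"dx": 0,"dy": 0,"dz": 0,"twist": 0}], force=30)

```text
t: 2.8
tcp_pos: [0.5368, 0.3464, 0.0143]
orientation: [0.639, 3.075, 0.002]
ft_force: [-0.4, -0.7, 5.0]
width: 0.0356
finger_force: 30.2
```

Run:
```python
from h import *
rel(.6475,.1172,.10)
```

```text
t 2.8 tcp [0.5368 0.3464 0.0143] yaw 66.5 move [-192.9 -166.   -85.8]
```

drive_tool(moves=[{"grip": 25,"dx": 0,"dy": 0,"dz": -15,"twist": 0},{"grip": 25,"dx": 0,"dy": 0,"dz": -30,"twist": 0},{"grip": 25,"dx": -15,"dy": -13,"dz": -35,"twist": 0},{"grip": 25,"dx": -28,"dy": -24,"dz": -20,"twist": 0},{"grip": 25,"dx": -30,"dy": -26,"dz": 0,"twist": 0},{"grip": 25,"dx": -30,"dy": -26,"dz": 0,"twist": 0},{"grip": 25,"dx": -30,"dy": -26,"dz": 0,"twist": 0},{"grip": 25,"dx": -28,"dy": -24,"dz": 0,"twist": 0},{"grip": 25,"dx": -20,"dy": -17,"dz": 0,"twist": 0},{"grip": 25,"dx": -12,"dy": -10,"dz": 0,"twist": 0}], force=30)

```text
t: 3.63
tcp_pos: [0.6481, 0.1107, 0.1124]
orientation: [0.649, 3.073, -0.006]
ft_force: [-0.1, -0.4, -0.3]
width: 0.0352
finger_force: 30.1
```

drive_tool(moves=[{"grip": 25,"dx": 0,"dy": 0,"dz": 0,"twist": 0},{"grip": 25,"dx": 0,"dy": 0,"dz": 0,"twist": 0},{"grip": 25,"dx": 0,"dy": 0,"dz": 0,"twist": 0}], force=30)

```text
t: 3.88
tcp_pos: [0.6458, 0.1208, 0.1126]
orientation: [-0.633, -3.075, -0.004]
ft_force: [-0.1, 0.5, -1.4]
width: 0.0354
finger_force: 30.1
```

Run:
```python
from h import *
snap('wrist','w4'); rel(.6475,.1172,.05)
```

```text
t 3.93 tcp [0.6458 0.1213 0.1128] yaw 66.8 move [-3.3 -3.2 62.8]
```

View pics/w4.png

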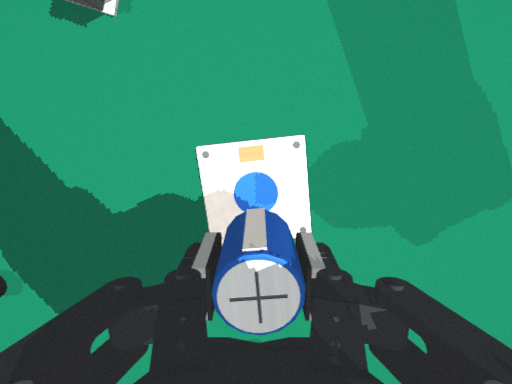

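The held cap's top is centred at about (259,297). The print disc under it spans columns 235-278 from row 172, so its centre is about (256,193). The pad's top corners are at (197,147) and (305,136).

Run:
```python
from h import *
p=load('w4')[0]
s=bot.sense()['tcp_pos']; cap=onplane('w4',259,297,s[2]+.0377); print('cap-tcp',(cap-s)*1000)
for q in((256,193),(235,193),(278,193),(256,172),(197,147),(305,136)): print(q,onplane('w4',*q,.006).round(4))
rel(*onplane('w4',256,193,.006)[:2],.0205)
```

```text
cap-tcp [ 1.38891147 -0.6317529  37.7       ]
(256, 193) [0.6469 0.119  0.006 ]
(235, 193) [0.6402 0.1035 0.006 ]
(278, 193) [0.6539 0.1352 0.006 ]
(256, 172) [0.6311 0.1258 0.006 ]
(197, 147) [0.5951 0.0918 0.006 ]
(305, 136) [0.6201 0.1713 0.006 ]
t 3.93 tcp [0.6458 0.1213 0.1128] yaw 66.8 move [-2.1 -1.9 92.3]
```

drive_tool(moves=[{"grip": 25,"dx": -1,"dy": -2,"dz": 20,"twist": 0},{"grip": 25,"dx": 0,"dy": 0,"dz": 30,"twist": 0},{"grip": 25,"dx": 0,"dy": 0,"dz": 20,"twist": 0},{"grip": 25,"dx": 0,"dy": 0,"dz": 10,"twist": 0},{"grip": 25,"dx": 0,"dy": 0,"dz": 4,"twist": 0},{"grip": 25,"dx": 0,"dy": 0,"dz": 2,"twist": 0},{"grip": 25,"dx": 0,"dy": 0,"dz": 0,"twist": 0},{"grip": 25,"dx": 0,"dy": 0,"dz": 0,"twist": 0},{"grip": 25,"dx": 0,"dy": 0,"dz": 0,"twist": 0}], force=30)

```text
t: 4.68
tcp_pos: [0.6484, 0.1152, 0.0289]
orientation: [0.638, 3.073, 0.002]
ft_force: [-1.3, 0.6, -0.0]
width: 0.0352
finger_force: 30.1
```

Run:
```python
from h import *
rel(.646,.1187,.0205)
```

```text
t 4.68 tcp [0.6484 0.1152 0.0289] yaw 66.5 move [3.7 2.2 8.4]
```

drive_tool(moves=[{"grip": 25,"dx": 0,"dy": 0,"dz": 0,"twist": 0},{"grip": 25,"dx": 0,"dy": 0,"dz": 0,"twist": 0},{"grip": 25,"dx": 0,"dy": 0,"dz": 0,"twist": 0}], force=30)

```text
t: 4.93
tcp_pos: [0.6475, 0.1149, 0.0277]
orientation: [0.639, 3.075, 0.001]
ft_force: [-0.2, 0.2, -0.7]
width: 0.0351
finger_force: 30.1
```

drive_tool(moves=[{"grip": 25,"dx": 0,"dy": 0,"dz": 0,"twist": 0},{"grip": 25,"dx": 0,"dy": 0,"dz": 0,"twist": 0}], force=30)

```text
t: 5.1
tcp_pos: [0.6472, 0.1149, 0.0272]
orientation: [0.639, 3.076, 0.0]
ft_force: [-0.3, -0.4, -0.4]
width: 0.0352
finger_force: 30.1
```

drive_tool(moves=[{"grip": 25,"dx": 2.5,"dy": 3,"dz": 2,"twist": 0},{"grip": 25,"dx": 0,"dy": 0,"dz": 2,"twist": 0},{"grip": 25,"dx": 0,"dy": 0,"dz": 1,"twist": 0},{"grip": 25,"dx": 0,"dy": 0,"dz": 0.5,"twist": 0},{"grip": 25,"dx": 0,"dy": 0,"dz": 0,"twist": 0},{"grip": 25,"dx": 0,"dy": 0,"dz": 0,"twist": 0},{"grip": 25,"dx": 0,"dy": 0,"dz": 0,"twist": 0},{"grip": 25,"dx": 0,"dy": 0,"dz": 0,"twist": 0}], force=30)

```text
t: 5.77
tcp_pos: [0.6462, 0.1186, 0.0218]
orientation: [0.639, 3.076, 0.0]
ft_force: [0.3, 0.1, -0.1]
width: 0.0351
finger_force: 30.1
```

Run:
```python
from h import *
snap('wrist','w5'); rel(.646,.1187,.0205)
X=cloud('top0')
snap('top','t1')
p=load('w5')[0]; cv2.imwrite('pics/w5c.png',cv2.resize(p[90:384,130:390],None,fx=2,fy=2))
```

```text
t 5.82 tcp [0.6462 0.1186 0.0218] yaw 66.5 move [0.2 0.1 1.3]
```

View pics/w5c.png

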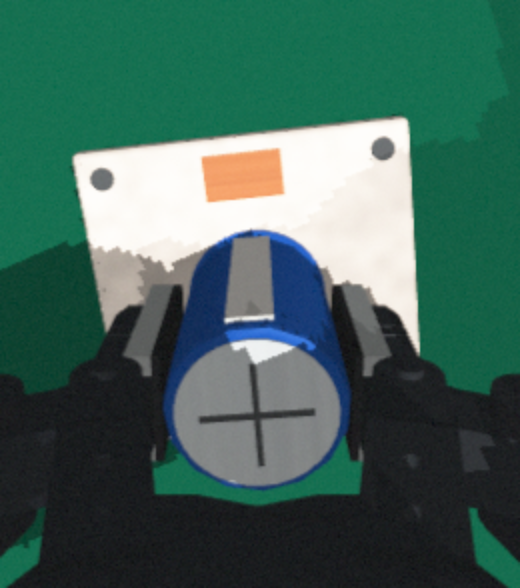

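The cap is over the print. The pad's top corners are at crop (74,155) and (408,118), and there is a thin bright-blue rim at the cap's far base.

```bash
cat >> h.py <<'E'
def pc(tag,a,b,depth):
    "pad centre from the far edge's two corners"
    A,B=[onplane(tag,*q,.006)[:2] for q in(a,b)]; e=(B-A); L=np.linalg.norm(e); e/=L
    n=np.array([-e[1],e[0]]); C=(A+B)/2; t=bot.sense()['tcp_pos'][:2]
    n=n if (t-C)@n>0 else -n; print('len',L.round(4),'centre',(C+n*depth).round(4),'ang',np.degrees(np.arctan2(e[1],e[0])).round(1))
E
python3 - <<'E'
from h import *
pc('w5',(130+74/2,90+155/2),(130+408/2,90+118/2),.0425)
s=bot.sense()['tcp_pos']; print('captop',onplane('w5',130+258/2,90+414/2,s[2]+.0377).round(4))
pc('w4',(197,147),(305,136),.0425)
E
```

```text
len 0.083 centre [0.6473 0.1189] ang 72.9
captop [0.6476 0.1185 0.0595]
len 0.0834 centre [0.6481 0.1188] ang 72.5
```

drive_tool(moves=[{"grip": 25,"dx": 0,"dy": 0,"dz": 1,"twist": 0},{"grip": 25,"dx": 0,"dy": 0,"dz": 0.5,"twist": 0},{"grip": 25,"dx": 0,"dy": 0,"dz": 0,"twist": 0},{"grip": 25,"dx": 0,"dy": 0,"dz": 0,"twist": 0},{"grip": 25,"dx": 0,"dy": 0,"dz": 0,"twist": 0}], force=30)

```text
t: 6.28
tcp_pos: [0.6461, 0.1187, 0.0203]
orientation: [0.639, 3.076, 0.0]
ft_force: [-0.0, 0.9, 1.0]
width: 0.0354
finger_force: 30.3
```

drive_tool(moves=[{"grip": 25,"dx": 0,"dy": 0,"dz": 0.6,"twist": 0},{"grip": 25,"dx": 0,"dy": 0,"dz": 0,"twist": 0},{"grip": 25,"dx": 0,"dy": 0,"dz": 0,"twist": 0},{"grip": 25,"dx": 0,"dy": 0,"dz": 0,"twist": 0}], force=30)

```text
t: 6.62
tcp_pos: [0.6461, 0.1186, 0.0203]
orientation: [0.639, 3.076, 0.0]
ft_force: [-2.4, -0.9, 5.9]
width: 0.0353
finger_force: 30.4
```

drive_tool(moves=[{"grip": 60,"dx": 0,"dy": 0,"dz": 0,"twist": 0},{"grip": 60,"dx": 0,"dy": 0,"dz": 0,"twist": 0},{"grip": 60,"dx": 0,"dy": 0,"dz": 0,"twist": 0},{"grip": 60,"dx": 0,"dy": 0,"dz": -10,"twist": 0},{"grip": 60,"dx": 0,"dy": 0,"dz": -30,"twist": 0},{"grip": 60,"dx": 0,"dy": 0,"dz": -40,"twist": 0},{"grip": 60,"dx": 0,"dy": -10,"dz": -30,"twist": 0},{"grip": 60,"dx": -10,"dy": -25,"dz": -10,"twist": 0},{"grip": 60,"dx": -12,"dy": -32,"dz": 0,"twist": 0},{"grip": 60,"dx": -12,"dy": -32,"dz": 0,"twist": 0}], force=30)

```text
t: 7.45
tcp_pos: [0.6391, 0.0146, 0.1422]
orientation: [0.633, 3.073, 0.003]
ft_force: [0.1, -1.4, -0.5]
width: 0.06
finger_force: 0.0
```

drive_tool(moves=[{"grip": 60,"dx": -12,"dy": -32,"dz": 0,"twist": 0},{"grip": 60,"dx": -12,"dy": -32,"dz": 0,"twist": 0},{"grip": 60,"dx": -12,"dy": -32,"dz": 0,"twist": 0},{"grip": 60,"dx": -10,"dy": -22,"dz": 0,"twist": 0},{"grip": 60,"dx": -8,"dy": -16,"dz": 0,"twist": 0},{"grip": 60,"dx": 0,"dy": -2,"dz": 0,"twist": 0},{"grip": 60,"dx": 0,"dy": 0,"dz": 0,"twist": 0},{"grip": 60,"dx": 0,"dy": 0,"dz": 0,"twist": 0},{"grip": 60,"dx": 0,"dy": 0,"dz": 0,"twist": 0}], force=30)

```text
t: 8.2
tcp_pos: [0.6336, -0.1286, 0.1396]
orientation: [-0.633, -3.077, -0.004]
ft_force: [-1.0, 0.8, 0.2]
width: 0.0599
finger_force: 0.0
```

```bash
cat >> h.py <<'E'
def local(tag,x,y,zlo,zhi,r=.03):
    X=cloud(tag); M=X[(X[...,2]>zlo)&(X[...,2]<zhi)&(np.hypot(X[...,0]-x,X[...,1]-y)<r)]
    q=(M[:,:2]*1000).astype(np.float32); print(tag,len(M),'z',np.median(M[:,2]).round(4),'circ',cv2.minEnclosingCircle(q),'rect',cv2.minAreaRect(q))
    return np.array(cv2.minAreaRect(q)[0])/1000
E
python3 - <<'E'
from h import *
snap('wrist','w6'); snap('top','t2'); rel(.633,-.1325,.1)
c=local('w6',.633,-.1325,.035,.055,.025); rel(*c,.010)
local('t2',.6475,.118,.05,.07,.04)
local('t2',.633,-.1325,.035,.055,.025)
E
```

```text
t 8.3 tcp [ 0.6336 -0.1291  0.1396] yaw 66.7 move [-0.8 -3.4 39.6] 
w6 810 z 0.0432 circ ((632.5008544921875, -130.0010528564453), 12.820423126220703) rect ((632.3204956054688, -130.11270141601562), (23.379783630371094, 24.611465454101562), 65.62898254394531)
t 8.3 tcp [ 0.6336 -0.1291  0.1396] yaw 66.7 move [  0.7  -1.6 129.6] 
t2 87 z 0.0591 circ ((647.1124267578125, 116.16610717773438), 18.233339309692383) rect ((648.1998901367188, 115.812744140625), (34.363136291503906, 33.554996490478516), 20.513450622558594)
t2 0 z nan circ ((0.0, 0.0), 0.0) rect ((0.0, 0.0), (0.0, 0.0), 0.0)
  return _methods._mean(a, axis=axis, dtype=dtype,
  ret = ret.dtype.type(ret / rcount)
```

drive_tool(moves=[{"grip": 60,"dx": 0,"dy": -1,"dz": 20,"twist": 0},{"grip": 60,"dx": 0,"dy": 0,"dz": 35,"twist": 0},{"grip": 60,"dx": 0,"dy": 0,"dz": 35,"twist": 0},{"grip": 60,"dx": 0,"dy": 0,"dz": 20,"twist": 0},{"grip": 60,"dx": 0,"dy": 0,"dz": 10,"twist": 0},{"grip": 60,"dx": 0,"dy": 0,"dz": 5,"twist": 0},{"grip": 60,"dx": 0,"dy": 0,"dz": 0,"twist": 0},{"grip": 60,"dx": 0,"dy": 0,"dz": 0,"twist": 0},{"grip": 60,"dx": 0,"dy": 0,"dz": 0,"twist": 0},{"grip": 60,"dx": 0,"dy": 0,"dz": 0,"twist": 0}], force=30)

```text
t: 9.13
tcp_pos: [0.6343, -0.1332, 0.0166]
orientation: [0.638, 3.072, 0.0]
ft_force: [-0.1, 0.1, 0.2]
width: 0.0596
finger_force: 0.0
```

Run:
```python
from h import *
rel(.6325,-.130,.012)
```

```text
t 9.13 tcp [ 0.6343 -0.1332  0.0166] yaw 66.5 move [3.  2.2 4.6]
```

drive_tool(moves=[{"grip": 60,"dx": 3,"dy": 2,"dz": 3,"twist": 0},{"grip": 60,"dx": 0,"dy": 0,"dz": 0,"twist": 0},{"grip": 15,"dx": 0,"dy": 0,"dz": 0,"twist": 0},{"grip": 15,"dx": 0,"dy": 0,"dz": 0,"twist": 0},{"grip": 15,"dx": 0,"dy": 0,"dz": 0,"twist": 0},{"grip": 15,"dx": 0,"dy": 0,"dz": 0,"twist": 0},{"grip": 15,"dx": 0,"dy": 0,"dz": 0,"twist": 0},{"grip": 15,"dx": 0,"dy": 0,"dz": 0,"twist": 0},{"grip": 15,"dx": 0,"dy": 0,"dz": 0,"twist": 0}], force=30)

```text
t: 9.88
tcp_pos: [0.631, -0.1301, 0.0118]
orientation: [0.639, 3.075, -0.0]
ft_force: [0.7, -0.3, 0.7]
width: 0.0245
finger_force: 29.4
```

Run:
```python
from h import *
rel(.3943,.281,.14)
```

```text
t 9.88 tcp [ 0.631  -0.1301  0.0118] yaw 66.5 move [ 380.8  282.7 -128.4]
```

drive_tool(moves=[{"grip": 15,"dx": 0,"dy": 0,"dz": -15,"twist": 0},{"grip": 15,"dx": 0,"dy": 0,"dz": -35,"twist": 0},{"grip": 15,"dx": 8,"dy": 6,"dz": -38,"twist": 0},{"grip": 15,"dx": 20,"dy": 15,"dz": -30,"twist": 0},{"grip": 15,"dx": 29,"dy": 21,"dz": -10,"twist": 0},{"grip": 15,"dx": 30,"dy": 22,"dz": 0,"twist": 0},{"grip": 15,"dx": 30,"dy": 22,"dz": 0,"twist": 0},{"grip": 15,"dx": 30,"dy": 22,"dz": 0,"twist": 0},{"grip": 15,"dx": 30,"dy": 22,"dz": 0,"twist": 0},{"grip": 15,"dx": 30,"dy": 22,"dz": 0,"twist": 0}], force=30)

```text
t: 10.72
tcp_pos: [0.5001, 0.0933, 0.1395]
orientation: [-0.639, -3.076, -0.0]
ft_force: [1.0, 0.9, -0.1]
width: 0.024
finger_force: 29.5
```

drive_tool(moves=[{"grip": 15,"dx": 30,"dy": 22,"dz": 0,"twist": 0},{"grip": 15,"dx": 30,"dy": 22,"dz": 0,"twist": 0},{"grip": 15,"dx": 30,"dy": 22,"dz": 0,"twist": 0},{"grip": 15,"dx": 30,"dy": 22,"dz": 0,"twist": 0},{"grip": 15,"dx": 26,"dy": 20,"dz": 10,"twist": 0},{"grip": 15,"dx": 18,"dy": 14,"dz": 15,"twist": 0},{"grip": 15,"dx": 10,"dy": 8,"dz": 10,"twist": 0},{"grip": 15,"dx": 0,"dy": 0,"dz": 0,"twist": 0},{"grip": 15,"dx": 0,"dy": 0,"dz": 0,"twist": 0},{"grip": 15,"dx": 0,"dy": 0,"dz": 0,"twist": 0}], force=30)

```text
t: 11.55
tcp_pos: [0.395, 0.2792, 0.105]
orientation: [0.642, 3.074, -0.001]
ft_force: [-0.6, 0.3, 0.4]
width: 0.024
finger_force: 29.5
```

drive_tool(moves=[{"grip": 15,"dx": 0,"dy": 0,"dz": 0,"twist": 0},{"grip": 15,"dx": 0,"dy": 0,"dz": 0,"twist": 0},{"grip": 15,"dx": 0,"dy": 0,"dz": 0,"twist": 0},{"grip": 15,"dx": 0,"dy": 0,"dz": 0,"twist": 0}], force=30)

```text
t: 11.88
tcp_pos: [0.3943, 0.2801, 0.105]
orientation: [0.641, 3.075, 0.001]
ft_force: [0.7, -0.2, 0.1]
width: 0.0242
finger_force: 29.5
```

Run:
```python
from h import *
snap('wrist','w7'); rel(.3943,.281,.0178)
p=load('w7')[0]; cv2.imwrite('pics/w7c.png',cv2.resize(p[90:384,130:390],None,fx=2,fy=2))
```

```text
t 11.93 tcp [0.3942 0.2802 0.1049] yaw 66.5 move [ 0.2  0.7 87.1]
```

View pics/w7c.png

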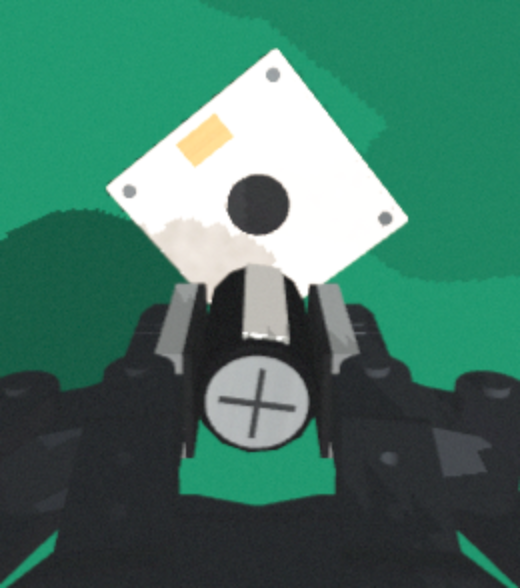

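The print disc is fully visible at crop (258,205), and the held cap's top is at crop (257,403).

Run:
```python
from h import *
s=bot.sense()['tcp_pos']; d=onplane('w7',130+258/2,90+205/2,.006); c=onplane('w7',130+257/2,90+403/2,s[2]-.0118+.044)
print(d,c,(d-c)*1000); t=s+(d-c); rel(t[0],t[1],.0178)
```

```text
[0.39427548 0.28113254 0.006     ] [0.39684762 0.27929132 0.13706036] [  -2.57213616    1.84122167 -131.06036493]
t 11.93 tcp [0.3942 0.2802 0.1049] yaw 66.5 move [ 3.1  0.6 87.1]
```

drive_tool(moves=[{"grip": 15,"dx": 2,"dy": 0.6,"dz": 20,"twist": 0},{"grip": 15,"dx": 0,"dy": 0,"dz": 30,"twist": 0},{"grip": 15,"dx": 0,"dy": 0,"dz": 20,"twist": 0},{"grip": 15,"dx": 0,"dy": 0,"dz": 8,"twist": 0},{"grip": 15,"dx": 0,"dy": 0,"dz": 3,"twist": 0},{"grip": 15,"dx": 0,"dy": 0,"dz": 0,"twist": 0},{"grip": 15,"dx": 0,"dy": 0,"dz": 0,"twist": 0},{"grip": 15,"dx": 0,"dy": 0,"dz": 0,"twist": 0},{"grip": 15,"dx": 0,"dy": 0,"dz": 0,"twist": 0},{"grip": 15,"dx": 0,"dy": 0,"dz": 0,"twist": 0}], force=30)

```text
t: 12.77
tcp_pos: [0.3928, 0.2824, 0.0245]
orientation: [0.639, 3.075, 0.002]
ft_force: [0.8, 0.2, 0.7]
width: 0.0242
finger_force: 29.5
```

Run:
```python
from h import *
snap('wrist','w8'); rel(.3943,.281,.0178)
p=load('w8')[0]; cv2.imwrite('pics/w8c.png',cv2.resize(p[70:364,130:390],None,fx=2,fy=2))
```

```text
t 12.82 tcp [0.3926 0.2823 0.0243] yaw 66.5 move [-2.1 -0.5  6.5]
```

View pics/w8c.png

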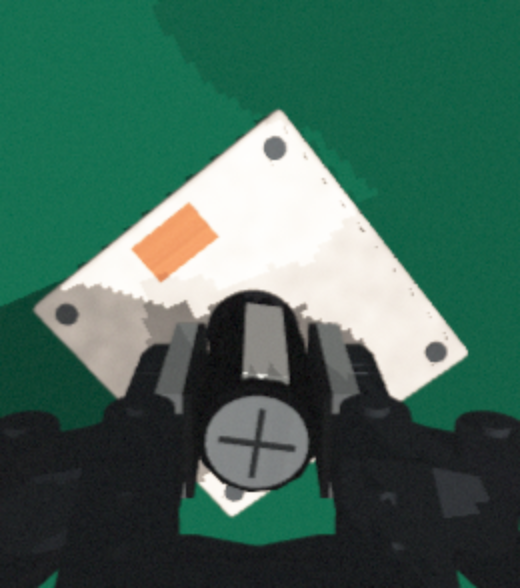

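The four pad corners in the crop are (281,110), (36,311), (467,352) and (233,516). The cap top is at (257,442). The diagonals give the pad centre.

Run:
```python
from h import *
q=[onplane('w8',130+a/2,70+b/2,.006)[:2] for a,b in((281,110),(36,311),(467,352),(233,516))]
s=bot.sense()['tcp_pos']; c=onplane('w8',130+257/2,70+442/2,s[2]-.0118+.044)[:2]
m1,m2=(q[0]+q[3])/2,(q[1]+q[2])/2; print(m1,m2,c,np.linalg.norm(q[0]-q[1]))
d=(m1+m2)/2-c; rel(s[0]+d[0],s[1]+d[1],.0178)
```

```text
[0.39371774 0.28183672] [0.39363583 0.28154403] [0.39506924 0.28171357] 0.0832442720054524
t 12.82 tcp [0.3926 0.2823 0.0243] yaw 66.5 move [ 1.3 -0.6  6.5]
```

drive_tool(moves=[{"grip": 15,"dx": 0.8,"dy": -0.5,"dz": 3,"twist": 0},{"grip": 15,"dx": 0,"dy": 0,"dz": 1.5,"twist": 0},{"grip": 15,"dx": 0,"dy": 0,"dz": 1,"twist": 0},{"grip": 15,"dx": 0,"dy": 0,"dz": 0.5,"twist": 0},{"grip": 15,"dx": 0,"dy": 0,"dz": 0,"twist": 0},{"grip": 15,"dx": 0,"dy": 0,"dz": 0,"twist": 0},{"grip": 15,"dx": 0,"dy": 0,"dz": 0,"twist": 0},{"grip": 15,"dx": 0,"dy": 0,"dz": 0,"twist": 0}], force=30)

```text
t: 13.48
tcp_pos: [0.3909, 0.2817, 0.0176]
orientation: [-0.639, -3.075, 0.001]
ft_force: [-1.0, -0.7, 4.3]
width: 0.0242
finger_force: 29.8
```

drive_tool(moves=[{"grip": 50,"dx": 0,"dy": 0,"dz": 0,"twist": 0},{"grip": 50,"dx": 0,"dy": 0,"dz": 0,"twist": 0},{"grip": 50,"dx": 0,"dy": 0,"dz": 0,"twist": 0},{"grip": 50,"dx": 0,"dy": 0,"dz": -10,"twist": 0},{"grip": 50,"dx": 0,"dy": 0,"dz": -30,"twist": 0},{"grip": 85,"dx": 0,"dy": 0,"dz": -40,"twist": 0},{"grip": 85,"dx": -5,"dy": -5,"dz": -35,"twist": 0},{"grip": 85,"dx": -19,"dy": -20,"dz": -20,"twist": 0},{"grip": 85,"dx": -25,"dy": -30,"dz": 0,"twist": 0},{"grip": 85,"dx": -25,"dy": -32,"dz": 0,"twist": 0}], force=30)

```text
t: 14.32
tcp_pos: [0.4263, 0.1735, 0.1556]
orientation: [0.632, 3.072, 0.007]
ft_force: [1.2, -0.7, -0.3]
width: 0.0854
finger_force: 0.0
```

drive_tool(moves=[{"grip": 85,"dx": -25,"dy": -32,"dz": 0,"twist": 0},{"grip": 85,"dx": -20,"dy": -23,"dz": 0,"twist": 0},{"grip": 85,"dx": -15,"dy": -18,"dz": 0,"twist": 0},{"grip": 85,"dx": 0,"dy": 0,"dz": 0,"twist": 0.8},{"grip": 85,"dx": 0,"dy": 0,"dz": 0,"twist": 1},{"grip": 85,"dx": 0,"dy": 0,"dz": 0,"twist": 1},{"grip": 85,"dx": 0,"dy": 0,"dz": 0,"twist": 0.5},{"grip": 85,"dx": 0,"dy": 0,"dz": 0,"twist": 0},{"grip": 85,"dx": 0,"dy": 0,"dz": 0,"twist": 0},{"grip": 85,"dx": 0,"dy": 0,"dz": 0,"twist": 0}], force=30)

```text
t: 15.15
tcp_pos: [0.4504, 0.0817, 0.1529]
orientation: [1.072, 2.953, 0.001]
ft_force: [0.3, 0.1, -0.0]
width: 0.0849
finger_force: 0.0
```

Run:
```python
from h import *
snap('wrist','w9'); snap('top','t3')
c=local('w9',.45,.0816,.04,.065,.05); rel(*c,.012,50)
local('t3',.394,.281,.04,.06,.03)
```

```text
w9 3841 z 0.0525 circ ((449.9521789550781, 84.30735778808594), 34.913330078125) rect ((450.169189453125, 84.45244598388672), (43.839927673339844, 66.5196304321289), 49.4551887512207)
t 15.25 tcp [0.4503 0.0817 0.1527] yaw 50.1 move [  1.9   2.  140.7] twist units 0.01 (j7 now 0.71)
t3 46 z 0.0497 circ ((393.1539001464844, 278.5259094238281), 12.580744743347168) rect ((392.83685302734375, 279.0528869628906), (21.51846694946289, 23.942169189453125), 38.66058349609375)
```

View pics/w9.png

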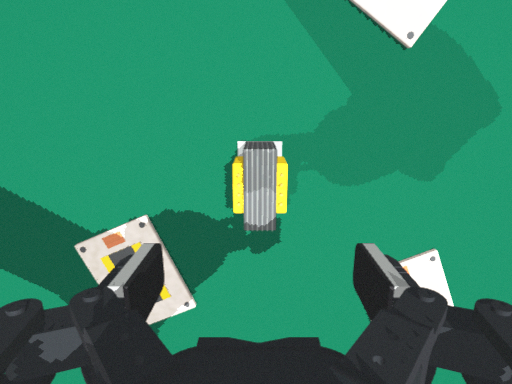

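The transformer is at (260,185), lined up with the fingers.

drive_tool(moves=[{"grip": 75,"dx": 2,"dy": 2,"dz": 20,"twist": 0},{"grip": 75,"dx": 0,"dy": 0,"dz": 35,"twist": 0},{"grip": 75,"dx": 0,"dy": 0,"dz": 35,"twist": 0},{"grip": 75,"dx": 0,"dy": 0,"dz": 27,"twist": 0},{"grip": 75,"dx": 0,"dy": 0,"dz": 12,"twist": 0},{"grip": 75,"dx": 0,"dy": 0,"dz": 6,"twist": 0},{"grip": 75,"dx": 0,"dy": 0,"dz": 0,"twist": 0},{"grip": 75,"dx": 0,"dy": 0,"dz": 0,"twist": 0},{"grip": 75,"dx": 0,"dy": 0,"dz": 0,"twist": 0},{"grip": 75,"dx": 0,"dy": 0,"dz": 0,"twist": 0}], force=30)

```text
t: 16.08
tcp_pos: [0.4514, 0.0848, 0.0189]
orientation: [1.073, 2.95, 0.003]
ft_force: [0.7, 0.5, 0.2]
width: 0.0749
finger_force: 0.0
```

Run:
```python
from h import *
rel(.4502,.0843,.011,49.5)
```

```text
t 16.08 tcp [0.4514 0.0848 0.0189] yaw 50.0 move [ 0.7 -1.2  7.9] twist units 0.11 (j7 now 0.75)
```

drive_tool(moves=[{"grip": 75,"dx": 0,"dy": -1,"dz": 5,"twist": 0.1},{"grip": 75,"dx": 0,"dy": 0,"dz": 0,"twist": 0},{"grip": 30,"dx": 0,"dy": 0,"dz": 0,"twist": 0},{"grip": 30,"dx": 0,"dy": 0,"dz": 0,"twist": 0},{"grip": 30,"dx": 0,"dy": 0,"dz": 0,"twist": 0},{"grip": 30,"dx": 0,"dy": 0,"dz": 0,"twist": 0},{"grip": 30,"dx": 0,"dy": 0,"dz": 0,"twist": 0},{"grip": 30,"dx": 0,"dy": 0,"dz": 0,"twist": 0},{"grip": 30,"dx": 0,"dy": 0,"dz": 0,"twist": 0}], force=50)

```text
t: 16.83
tcp_pos: [0.4499, 0.0839, 0.0129]
orientation: [1.086, 2.947, 0.001]
ft_force: [-0.4, -0.4, 2.8]
width: 0.0435
finger_force: 52.8
```

Run:
```python
from h import *
rel(.4495,-.0785,.11,73.6)
```

```text
t 16.83 tcp [0.4499 0.0839 0.0129] yaw 49.5 move [-105.2 -123.8  -97.2] twist units -4.81 (j7 now 0.75)
```

drive_tool(moves=[{"grip": 30,"dx": 0,"dy": 0,"dz": -12,"twist": 0},{"grip": 30,"dx": 0,"dy": 0,"dz": -25,"twist": 0},{"grip": 30,"dx": 0,"dy": 0,"dz": -30,"twist": 0},{"grip": 30,"dx": -12,"dy": -14,"dz": -25,"twist": 0},{"grip": 30,"dx": -20,"dy": -24,"dz": -13,"twist": 0},{"grip": 30,"dx": -22,"dy": -26,"dz": 0,"twist": 0},{"grip": 30,"dx": -22,"dy": -26,"dz": 0,"twist": 0},{"grip": 30,"dx": -18,"dy": -20,"dz": 0,"twist": 0},{"grip": 30,"dx": -11,"dy": -13,"dz": 0,"twist": 0},{"grip": 30,"dx": 0,"dy": 0,"dz": 0,"twist": -0.8}], force=50)

```text
t: 17.67
tcp_pos: [0.447, -0.0841, 0.1163]
orientation: [-0.994, -2.978, 0.007]
ft_force: [-0.1, 0.0, -4.7]
width: 0.0434
finger_force: 52.3
```

drive_tool(moves=[{"grip": 30,"dx": 0,"dy": 0,"dz": 0,"twist": -1},{"grip": 30,"dx": 0,"dy": 0,"dz": 0,"twist": -1},{"grip": 30,"dx": 0,"dy": 0,"dz": 0,"twist": -1},{"grip": 30,"dx": 0,"dy": 0,"dz": 0,"twist": -0.7},{"grip": 30,"dx": 0,"dy": 0,"dz": 0,"twist": -0.3},{"grip": 30,"dx": 0,"dy": 0,"dz": 0,"twist": 0},{"grip": 30,"dx": 0,"dy": 0,"dz": 0,"twist": 0},{"grip": 30,"dx": 0,"dy": 0,"dz": 0,"twist": 0},{"grip": 30,"dx": 0,"dy": 0,"dz": 0,"twist": 0},{"grip": 30,"dx": 0,"dy": 0,"dz": 0,"twist": 0}], force=50)

```text
t: 18.5
tcp_pos: [0.4492, -0.078, 0.1174]
orientation: [-0.45, -3.109, 0.0]
ft_force: [-0.6, -1.0, -4.4]
width: 0.0432
finger_force: 52.2
```

Run:
```python
from h import *
snap('wrist','w10'); rel(.4495,-.0785,.0189,73.6)
p=load('w10')[0]; cv2.imwrite('pics/w10c.png',cv2.resize(p[90:384,130:390],None,fx=2,fy=2))
```

```text
t 18.55 tcp [ 0.4493 -0.078   0.1174] yaw 73.5 move [-0.4 -0.5 98.5] twist units -0.02 (j7 now 1.49)
```

View pics/w10c.png

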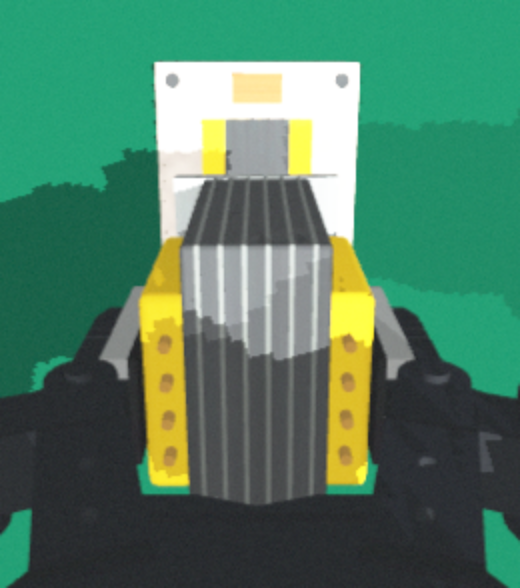

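The pad's far corners are at crop (154,62) and (360,62), and the print's far edge runs from (203,120) to (312,120). The core's top far edge runs from (182,245) to (332,245), so everything looks square.

```bash
cat >> h.py <<'E'
def edge(tag,a,b,z,dep,ox=130,oy=90):
    A,B=[onplane(tag,ox+q[0]/2,oy+q[1]/2,z)[:2] for q in(a,b)]; e=B-A; L=np.linalg.norm(e); e/=L
    n=np.array([-e[1],e[0]]); C=(A+B)/2; t=bot.sense()['tcp_pos'][:2]; n=n if (t-C)@n>0 else -n
    print('len',L.round(4),'centre',(C+n*dep).round(4),'ang',np.degrees(np.arctan2(e[1],e[0])).round(1)); return C+n*dep
E
python3 - <<'E'
from h import *
s=bot.sense()['tcp_pos']
edge('w10',(154,62),(360,62),.006,.055); p=edge('w10',(203,120),(312,120),.006,.033)
c=edge('w10',(182,245),(332,245),s[2]-.0129+.054,.033); rel(s[0]+p[0]-c[0],s[1]+p[1]-c[1],.0189)
E
```

```text
len 0.0793 centre [ 0.4501 -0.0778] ang 73.5
len 0.043 centre [ 0.4504 -0.0777] ang 73.5
len 0.0248 centre [ 0.4494 -0.0778] ang 73.5
t 18.55 tcp [ 0.4493 -0.078   0.1174] yaw 73.5 move [-1.   0.4 98.5]
```

drive_tool(moves=[{"grip": 30,"dx": -0.5,"dy": 0.3,"dz": 20,"twist": 0},{"grip": 30,"dx": 0,"dy": 0,"dz": 30,"twist": 0},{"grip": 30,"dx": 0,"dy": 0,"dz": 25,"twist": 0},{"grip": 30,"dx": 0,"dy": 0,"dz": 11,"twist": 0},{"grip": 30,"dx": 0,"dy": 0,"dz": 4,"twist": 0},{"grip": 30,"dx": 0,"dy": 0,"dz": 0,"twist": 0},{"grip": 30,"dx": 0,"dy": 0,"dz": 0,"twist": 0},{"grip": 30,"dx": 0,"dy": 0,"dz": 0,"twist": 0},{"grip": 30,"dx": 0,"dy": 0,"dz": 0,"twist": 0},{"grip": 30,"dx": 0,"dy": 0,"dz": 0,"twist": 0}], force=50)

```text
t: 19.38
tcp_pos: [0.451, -0.078, 0.0286]
orientation: [0.45, 3.107, 0.0]
ft_force: [0.6, -0.3, -4.6]
width: 0.0427
finger_force: 52.2
```

Run:
```python
from h import *
snap('wrist','w11'); rel(.4495,-.0778,.0189,73.5)
p=load('w11')[0]; cv2.imwrite('pics/w11c.png',cv2.resize(p[90:384,130:390],None,fx=2,fy=2))
```

```text
t 19.43 tcp [ 0.4508 -0.0779  0.0284] yaw 73.5 move [ 1.3 -0.2  9.5] twist units 0.01 (j7 now 1.54)
```

View pics/w11c.png

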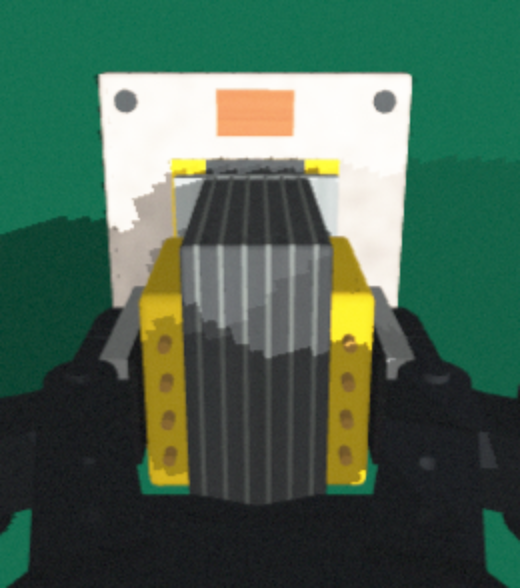

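Run:
```python
from h import *
s=bot.sense()['tcp_pos']
a=edge('w11',(99,73),(412,73),.006,.055); p=edge('w11',(171,159),(340,159),.006,.033)
c=edge('w11',(181,245),(331,245),s[2]-.0129+.054,.033); p=(a+p)/2; rel(s[0]+p[0]-c[0],s[1]+p[1]-c[1],.0189)
```

```text
len 0.0784 centre [ 0.4498 -0.0777] ang 73.5
len 0.0439 centre [ 0.4498 -0.0777] ang 73.5
len 0.0248 centre [ 0.4511 -0.078 ] ang 73.5
t 19.43 tcp [ 0.4508 -0.0779  0.0284] yaw 73.5 move [ 1.4 -0.1  9.5]
```

drive_tool(moves=[{"grip": 30,"dx": 1,"dy": 0,"dz": 3,"twist": 0},{"grip": 30,"dx": 0,"dy": 0,"dz": 2.5,"twist": 0},{"grip": 30,"dx": 0,"dy": 0,"dz": 1.5,"twist": 0},{"grip": 30,"dx": 0,"dy": 0,"dz": 1,"twist": 0},{"grip": 30,"dx": 0,"dy": 0,"dz": 0,"twist": 0},{"grip": 30,"dx": 0,"dy": 0,"dz": 0,"twist": 0},{"grip": 30,"dx": 0,"dy": 0,"dz": 0,"twist": 0},{"grip": 30,"dx": 0,"dy": 0,"dz": 0,"twist": 0}], force=50)

```text
t: 20.1
tcp_pos: [0.4492, -0.0776, 0.0196]
orientation: [0.45, 3.109, -0.0]
ft_force: [-0.8, 0.3, -4.8]
width: 0.0435
finger_force: 52.3
```

drive_tool(moves=[{"grip": 30,"dx": 0,"dy": 0,"dz": 0.6,"twist": 0},{"grip": 30,"dx": 0,"dy": 0,"dz": 0.3,"twist": 0},{"grip": 30,"dx": 0,"dy": 0,"dz": 0,"twist": 0},{"grip": 30,"dx": 0,"dy": 0,"dz": 0,"twist": 0},{"grip": 30,"dx": 0,"dy": 0,"dz": 0,"twist": 0}], force=50)

```text
t: 20.52
tcp_pos: [0.4493, -0.0776, 0.0189]
orientation: [0.45, 3.109, 0.0]
ft_force: [0.3, -0.2, -2.2]
width: 0.0436
finger_force: 52.8
```

drive_tool(moves=[{"grip": 30,"dx": 0,"dy": 0,"dz": 0.4,"twist": 0},{"grip": 70,"dx": 0,"dy": 0,"dz": 0,"twist": 0},{"grip": 70,"dx": 0,"dy": 0,"dz": 0,"twist": 0},{"grip": 70,"dx": 0,"dy": 0,"dz": 0,"twist": 0},{"grip": 70,"dx": 0,"dy": 0,"dz": -10,"twist": 0},{"grip": 70,"dx": 0,"dy": 0,"dz": -30,"twist": 0},{"grip": 80,"dx": 0,"dy": 0,"dz": -40,"twist": 0},{"grip": 80,"dx": 0,"dy": -10,"dz": -35,"twist": 0},{"grip": 80,"dx": 0,"dy": -25,"dz": -15,"twist": 0},{"grip": 80,"dx": 0,"dy": -34,"dz": 0,"twist": 0}], force=50)

```text
t: 21.35
tcp_pos: [0.4343, -0.1427, 0.1538]
orientation: [0.438, 3.099, 0.002]
ft_force: [1.1, 0.1, -0.7]
width: 0.08
finger_force: 0.0
```

drive_tool(moves=[{"grip": 80,"dx": 0,"dy": -36,"dz": 0,"twist": 0},{"grip": 80,"dx": 0,"dy": -36,"dz": 0,"twist": 0},{"grip": 80,"dx": 0,"dy": -30,"dz": 0,"twist": 0},{"grip": 80,"dx": 0,"dy": -20,"dz": 0,"twist": -0.5},{"grip": 80,"dx": 0,"dy": -4,"dz": 0,"twist": -1},{"grip": 80,"dx": 0,"dy": 0,"dz": 0,"twist": -1},{"grip": 80,"dx": 0,"dy": 0,"dz": 0,"twist": -1},{"grip": 80,"dx": 0,"dy": 0,"dz": 0,"twist": -1},{"grip": 80,"dx": 0,"dy": 0,"dz": 0,"twist": -0.9},{"grip": 80,"dx": 0,"dy": 0,"dz": 0,"twist": -0.4}], force=50)

```text
t: 22.18
tcp_pos: [0.394, -0.2648, 0.1491]
orientation: [-0.347, 3.121, -0.001]
ft_force: [-0.4, 0.8, 0.2]
width: 0.08
finger_force: 0.0
```

drive_tool(moves=[{"grip": 80,"dx": 0,"dy": 0,"dz": 0,"twist": 0},{"grip": 80,"dx": 0,"dy": 0,"dz": 0,"twist": 0},{"grip": 80,"dx": 0,"dy": 0,"dz": 0,"twist": 0},{"grip": 80,"dx": 0,"dy": 0,"dz": 0,"twist": 0}], force=40)

```text
t: 22.52
tcp_pos: [0.394, -0.2647, 0.1485]
orientation: [-0.342, 3.123, -0.0]
ft_force: [-0.4, -0.5, 0.5]
width: 0.0801
finger_force: 0.0
```

Run:
```python
from h import *
snap('wrist','w12'); snap('top','t4')
c=local('w12',.395,-.265,.035,.055,.055); rel(*c,.012,102.5)
local('t4',.450,-.0785,.045,.075,.05)
```

```text
w12 2092 z 0.0428 circ ((394.6865539550781, -263.1092834472656), 44.188323974609375) rect ((394.71612548828125, -262.8333740234375), (80.86253356933594, 38.1038818359375), 12.57684326171875)
t 22.62 tcp [ 0.394  -0.2646  0.1483] yaw 102.5 move [ -1.1   1.6 136.3] twist units 0.00 (j7 now 2.43)
t4 219 z 0.0591 circ ((449.814453125, -81.16759490966797), 34.07016372680664) rect ((450.2479248046875, -79.6822509765625), (43.83061981201172, 66.3631362915039), 75.5901107788086)
```

View pics/w12.png

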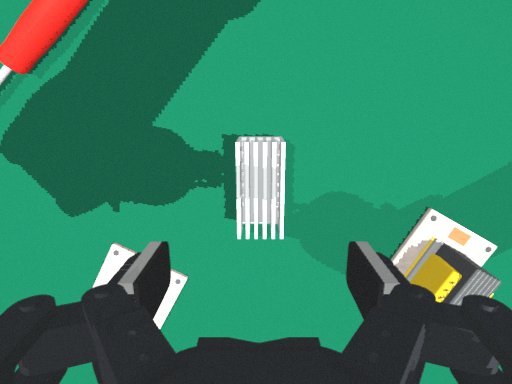

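The heat sink is at (261,188) and square to the fingers. The transformer is seated on its pad at the right.

drive_tool(moves=[{"grip": 70,"dx": -1,"dy": 1.5,"dz": 20,"twist": 0},{"grip": 70,"dx": 0,"dy": 0,"dz": 35,"twist": 0},{"grip": 70,"dx": 0,"dy": 0,"dz": 35,"twist": 0},{"grip": 70,"dx": 0,"dy": 0,"dz": 25,"twist": 0},{"grip": 70,"dx": 0,"dy": 0,"dz": 12,"twist": 0},{"grip": 70,"dx": 0,"dy": 0,"dz": 5,"twist": 0},{"grip": 70,"dx": 0,"dy": 0,"dz": 0,"twist": 0},{"grip": 70,"dx": 0,"dy": 0,"dz": 0,"twist": 0},{"grip": 70,"dx": 0,"dy": 0,"dz": 0,"twist": 0},{"grip": 70,"dx": 0,"dy": 0,"dz": 0,"twist": 0}], force=40)

```text
t: 23.45
tcp_pos: [0.3957, -0.2637, 0.0176]
orientation: [-0.342, 3.12, -0.003]
ft_force: [-0.7, -0.1, 0.7]
width: 0.0699
finger_force: 0.0
```

Run:
```python
from h import *
rel(.3947,-.263,.011,102.5)
```

```text
t 23.45 tcp [ 0.3957 -0.2637  0.0176] yaw 102.5 move [0.9 0.9 6.6] twist units 0.01 (j7 now 2.51)
```

drive_tool(moves=[{"grip": 70,"dx": 0,"dy": 1,"dz": 5,"twist": 0},{"grip": 70,"dx": 0,"dy": 0,"dz": 0,"twist": 0},{"grip": 25,"dx": 0,"dy": 0,"dz": 0,"twist": 0},{"grip": 25,"dx": 0,"dy": 0,"dz": 0,"twist": 0},{"grip": 25,"dx": 0,"dy": 0,"dz": 0,"twist": 0},{"grip": 25,"dx": 0,"dy": 0,"dz": 0,"twist": 0},{"grip": 25,"dx": 0,"dy": 0,"dz": 0,"twist": 0},{"grip": 25,"dx": 0,"dy": 0,"dz": 0,"twist": 0},{"grip": 25,"dx": 0,"dy": 0,"dz": 0,"twist": 0}], force=40)

```text
t: 24.2
tcp_pos: [0.3947, -0.2623, 0.0115]
orientation: [-0.343, 3.122, -0.001]
ft_force: [-0.1, 0.1, 2.9]
width: 0.0374
finger_force: 41.7
```

Run:
```python
from h import *
rel(.552,-.366,.11,73.6)
```

```text
t 24.2 tcp [ 0.3947 -0.2623  0.0115] yaw 102.5 move [-131.2 -135.4  -98.3] twist units 5.78 (j7 now 2.51)
```

drive_tool(moves=[{"grip": 25,"dx": 0,"dy": 0,"dz": -12,"twist": 0},{"grip": 25,"dx": 0,"dy": 0,"dz": -25,"twist": 0},{"grip": 25,"dx": 0,"dy": 0,"dz": -33,"twist": 0},{"grip": 25,"dx": -15,"dy": -15,"dz": -25,"twist": 0},{"grip": 25,"dx": -24,"dy": -25,"dz": -10,"twist": 0},{"grip": 25,"dx": -26,"dy": -27,"dz": 0,"twist": 0},{"grip": 25,"dx": -26,"dy": -27,"dz": 0,"twist": 0},{"grip": 25,"dx": -22,"dy": -23,"dz": 0,"twist": 0},{"grip": 25,"dx": -18,"dy": -18,"dz": 0,"twist": 0},{"grip": 25,"dx": 0,"dy": 0,"dz": 0,"twist": 0.8}], force=40)

```text
t: 25.03
tcp_pos: [0.555, -0.3671, 0.114]
orientation: [-0.233, 3.132, -0.003]
ft_force: [0.2, 0.9, -2.6]
width: 0.0376
finger_force: 41.3
```

drive_tool(moves=[{"grip": 25,"dx": 0,"dy": 0,"dz": 0,"twist": 1},{"grip": 25,"dx": 0,"dy": 0,"dz": 0,"twist": 1},{"grip": 25,"dx": 0,"dy": 0,"dz": 0,"twist": 1},{"grip": 25,"dx": 0,"dy": 0,"dz": 0,"twist": 1},{"grip": 25,"dx": 0,"dy": 0,"dz": 0,"twist": 0.7},{"grip": 25,"dx": 0,"dy": 0,"dz": 0,"twist": 0.3},{"grip": 25,"dx": 0,"dy": 0,"dz": 0,"twist": 0},{"grip": 25,"dx": 0,"dy": 0,"dz": 0,"twist": 0},{"grip": 25,"dx": 0,"dy": 0,"dz": 0,"twist": 0},{"grip": 25,"dx": 0,"dy": 0,"dz": 0,"twist": 0}], force=40)

```text
t: 25.87
tcp_pos: [0.5514, -0.3653, 0.1161]
orientation: [-0.449, -3.109, -0.0]
ft_force: [0.1, 0.7, -1.0]
width: 0.0376
finger_force: 41.3
```

drive_tool(moves=[{"grip": 25,"dx": 0,"dy": 0,"dz": 20,"twist": 0},{"grip": 25,"dx": 0,"dy": 0,"dz": 25,"twist": 0},{"grip": 25,"dx": 0,"dy": 0,"dz": 20,"twist": 0},{"grip": 25,"dx": 0,"dy": 0,"dz": 8,"twist": 0},{"grip": 25,"dx": 0,"dy": 0,"dz": 0,"twist": 0},{"grip": 25,"dx": 0,"dy": 0,"dz": 0,"twist": 0},{"grip": 25,"dx": 0,"dy": 0,"dz": 0,"twist": 0},{"grip": 25,"dx": 0,"dy": 0,"dz": 0,"twist": 0},{"grip": 25,"dx": 0,"dy": 0,"dz": 0,"twist": 0}], force=40)

```text
t: 26.62
tcp_pos: [0.5524, -0.3661, 0.0449]
orientation: [0.45, 3.107, -0.002]
ft_force: [-1.0, -0.6, -1.9]
width: 0.0378
finger_force: 41.3
```

Run:
```python
from h import *
snap('wrist','w13'); rel(.552,-.366,.0175,73.6)
p=load('w13')[0]; cv2.imwrite('pics/w13c.png',cv2.resize(p[90:384,130:390],None,fx=2,fy=2))
```

```text
t 26.67 tcp [ 0.5522 -0.3659  0.0446] yaw 73.5 move [ 0.3 -0.1 27.1] twist units -0.01 (j7 now 2.06)
```

View pics/w13c.png

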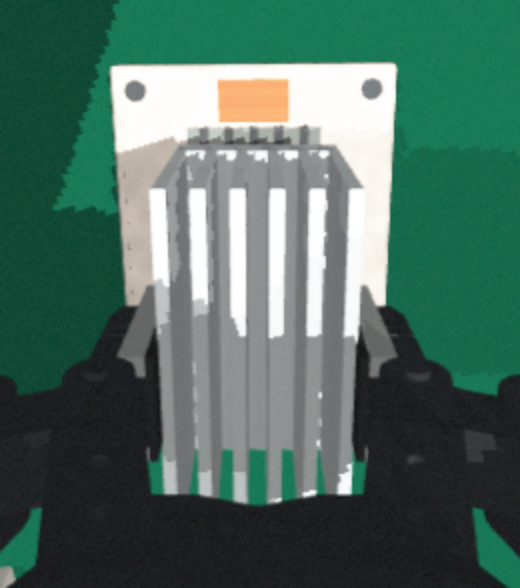

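The pad's far corners are at (110,66) and (397,64), the print's far edge runs from (188,128) to (321,127), and the sink's top far edge runs from (149,189) to (364,188).

Run:
```python
from h import *
s=bot.sense()['tcp_pos']
a=edge('w13',(110,66),(397,64),.006,.0575); p=edge('w13',(188,128),(321,127),.006,.04)
c=edge('w13',(149,189),(364,188),s[2]-.0115+.044,.04); p=(a+p)/2; rel(s[0]+p[0]-c[0],s[1]+p[1]-c[1],.0175)
```

```text
len 0.0788 centre [ 0.5527 -0.3665] ang 73.9
len 0.0375 centre [ 0.5525 -0.3662] ang 74.0
len 0.0377 centre [ 0.5522 -0.3657] ang 73.8
t 26.67 tcp [ 0.5522 -0.3659  0.0446] yaw 73.5 move [-0.5 -0.5 27.1]
```

drive_tool(moves=[{"grip": 25,"dx": 0,"dy": -0.4,"dz": 12,"twist": 0},{"grip": 25,"dx": 0,"dy": 0,"dz": 8,"twist": 0},{"grip": 25,"dx": 0,"dy": 0,"dz": 3,"twist": 0},{"grip": 25,"dx": 0,"dy": 0,"dz": 1,"twist": 0},{"grip": 25,"dx": 0,"dy": 0,"dz": 0,"twist": 0},{"grip": 25,"dx": 0,"dy": 0,"dz": 0,"twist": 0},{"grip": 25,"dx": 0,"dy": 0,"dz": 0,"twist": 0},{"grip": 25,"dx": 0,"dy": 0,"dz": 0,"twist": 0},{"grip": 25,"dx": 0,"dy": 0,"dz": 0,"twist": 0}], force=40)

```text
t: 27.42
tcp_pos: [0.5516, -0.3659, 0.0195]
orientation: [0.45, 3.109, -0.0]
ft_force: [-0.8, -0.6, -1.2]
width: 0.0374
finger_force: 41.4
```

Run:
```python
from h import *
rel(.5524,-.3665,.0175,73.6)
```

```text
t 27.42 tcp [ 0.5516 -0.3659  0.0195] yaw 73.5 move [-1.  -0.4  2. ] twist units -0.01 (j7 now 2.07)
```

drive_tool(moves=[{"grip": 25,"dx": -0.8,"dy": -0.4,"dz": 0.8,"twist": 0},{"grip": 25,"dx": 0,"dy": 0,"dz": 0.7,"twist": 0},{"grip": 25,"dx": 0,"dy": 0,"dz": 0.5,"twist": 0},{"grip": 25,"dx": 0,"dy": 0,"dz": 0.3,"twist": 0},{"grip": 25,"dx": 0,"dy": 0,"dz": 0,"twist": 0},{"grip": 25,"dx": 0,"dy": 0,"dz": 0,"twist": 0},{"grip": 25,"dx": 0,"dy": 0,"dz": 0,"twist": 0},{"grip": 25,"dx": 0,"dy": 0,"dz": 0,"twist": 0}], force=40)

```text
t: 28.08
tcp_pos: [0.5523, -0.3665, 0.0176]
orientation: [0.45, 3.109, -0.0]
ft_force: [-1.0, 1.0, 4.7]
width: 0.0374
finger_force: 42.0
```

Contact. I'll release, lift and back away so the top camera has a clear view.

drive_tool(moves=[{"grip": 65,"dx": 0,"dy": 0,"dz": 0,"twist": 0},{"grip": 65,"dx": 0,"dy": 0,"dz": 0,"twist": 0},{"grip": 65,"dx": 0,"dy": 0,"dz": 0,"twist": 0},{"grip": 65,"dx": 0,"dy": 0,"dz": -10,"twist": 0},{"grip": 65,"dx": 0,"dy": 0,"dz": -30,"twist": 0},{"grip": 65,"dx": 0,"dy": 0,"dz": -40,"twist": 0},{"grip": 65,"dx": 0,"dy": 0,"dz": -40,"twist": 0},{"grip": 65,"dx": 15,"dy": 0,"dz": -30,"twist": 0},{"grip": 65,"dx": 25,"dy": 0,"dz": 0,"twist": 0},{"grip": 65,"dx": 30,"dy": 0,"dz": 0,"twist": 0}], force=40)

```text
t: 28.92
tcp_pos: [0.487, -0.348, 0.1707]
orientation: [0.447, 3.102, -0.006]
ft_force: [-0.2, -0.0, -1.1]
width: 0.0651
finger_force: 0.0
```

drive_tool(moves=[{"grip": 65,"dx": 30,"dy": 0,"dz": 0,"twist": 0},{"grip": 65,"dx": 20,"dy": 0,"dz": 0,"twist": 0},{"grip": 65,"dx": 0,"dy": 0,"dz": 0,"twist": 0},{"grip": 65,"dx": 0,"dy": 0,"dz": 0,"twist": 0},{"grip": 65,"dx": 0,"dy": 0,"dz": 0,"twist": 0}], force=40)

```text
t: 29.33
tcp_pos: [0.4382, -0.3324, 0.1677]
orientation: [0.449, 3.107, -0.001]
ft_force: [0.3, 0.0, 0.0]
width: 0.0647
finger_force: 0.0
```

Run:
```python
from h import *
snap('top','t5'); snap('scene','s5')
for x,y,lo,hi,r in((.6475,.1172,.05,.07,.03),(.3943,.2797,.04,.06,.03),(.45,-.0793,.045,.075,.05),(.5523,-.3683,.04,.06,.055),(.406,.497,.035,.055,.04)): local('t5',x,y,lo,hi,r)
a=cv2.resize(load('t5')[0][110:290,80:440],(800,400),interpolation=cv2.INTER_CUBIC); cv2.imwrite('pics/t5c.png',a)
```

```text
t5 86 z 0.0586 circ ((648.0559692382812, 116.32354736328125), 17.627079010009766) rect ((648.0134887695312, 116.29901885986328), (31.360244750976562, 32.380889892578125), 89.96306610107422)
t5 45 z 0.0509 circ ((393.0398254394531, 278.47015380859375), 12.721792221069336) rect ((392.7889404296875, 279.0852966308594), (21.412416458129883, 24.124217987060547), 41.78904724121094)
t5 219 z 0.0588 circ ((449.64263916015625, -79.43180847167969), 33.91843032836914) rect ((449.92840576171875, -79.65226745605469), (44.070335388183594, 65.72407531738281), 74.10871887207031)
t5 211 z 0.0485 circ ((552.4281005859375, -369.02520751953125), 44.288490295410156) rect ((552.3206787109375, -368.50042724609375), (39.52030563354492, 80.85563659667969), 73.0815200805664)
t5 203 z 0.046 circ ((405.6196594238281, 497.3741455078125), 27.53265380859375) rect ((405.0030822753906, 497.692626953125), (50.626983642578125, 53.397621154785156), 25.425451278686523)
```

View pics/t5c.png

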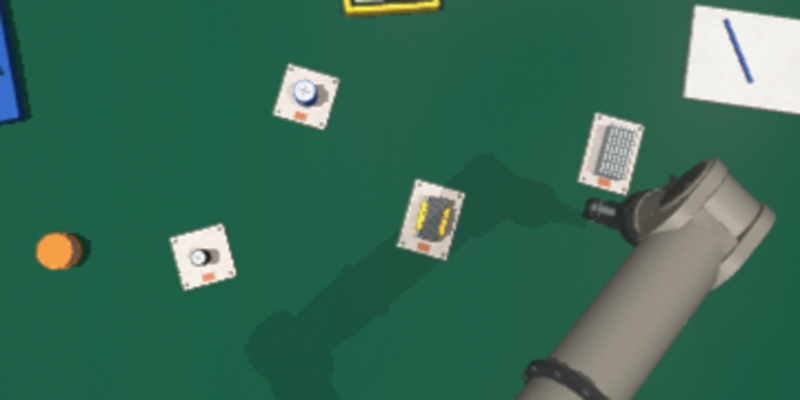

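All four parts stand on their pads: big cap (305,92), small cap (200,257), transformer (435,218) and heat sink (618,152). Each is within about 1.5 mm of its pad centre by depth, and the reel hasn't moved.

```bash
python3 -c "
from plant import bot
print(bot.close_job())"
```

```text
the job is handed in; nothing more can be done
None
```

All four parts stand upright on their pads, within about 1.5 mm of the prints by the top camera, the transformer and heat sink square to within about 1°, everything released; the reel has not moved, the screwdriver was never approached (not re-measured), and the job was handed in at about 29 s.

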